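# Show three sides of a power module to the inspection camera

### The arm

A 7-joint arm with a two-finger parallel gripper is mounted at the origin on the work surface. World frame = base frame: x ahead of the robot, y to its left, z up, the work surface at z = 0. Lengths are in m, angles in rad, forces in N, time in s.
With the tool pointing down it reaches from about 0.425 to 0.925 m from the base axis. Payload 6.8 kg.
Tool frame: the origin (TCP) lies at the very end of the fingers, on their centre line; the grasp point (between the pads) lies r.pinch_z behind it (r.pinch_z is the distance from the TCP to the grasp point, in m); z points along the fingers, y is the line along which they close (so a half turn about z gives the same grasp; the last joint's range is limited). The gripper opens to 85 mm and grips with 20 to 120 N. Pads are 22 mm wide; open, the fingers measure 114 mm over their backs; the gripper's body (76 mm by 85 mm) begins 54 mm behind the grasp point. The pads swing forward as they close: fully open they stand 13 mm farther back than shut.
Start: joints at [1.214, 0.477, 0.022, 1.555, -0.011, 1.109, -0.083], TCP at [0.166, -0.654, 0.231] pointing down, gripper open.
Joint ranges: [-2.96, 2.96], [-0.34, 2.1], [-1.41, 1.46], [0.24, 2.44], [-1.37, 4.51], [0.17, 1.92], [-2.96, 2.96]. Speed limits (rad/s): [2.39, 2.39, 3.14, 3.14, 3.14, 3.14, 3.14].

### API

Orientations are given as a rotation vector (axis times angle).
In Python, from bench import status, grab_frame, camera_model, r gives the robot as it stands. The module is installed in compiled form; this text tells all that it offers.
- The arm moves only by the shell command python3 -m creep 'ROWS' [FORCE]. ROWS is text: rows parted by semicolons, each of 7 numbers parted by spaces: the turn, a rotation vector about the tool's x, y, z in rad, then the shift along the tool's x, y, z in mm, then the opening, from -1 (shut) to 1 (fully open). In form: rx ry rz tx ty tz fingers; .... A call has 1 to 10 rows; each row is the pose to reach, as a shift and turn from the pose commanded when the call began, along the tool's axes at that moment; what a row does not reach only later rows make up. A row lasts 1/8 s, in which the tool goes at most 62.5 mm and 10.7 degrees, less where a joint would pass 70% of its speed; a pose out of reach is approached as far as the arm can. A call with a gripper value outside its range is refused whole. The fingers move at their own pace and stop on an object; FORCE is the grip in N (left out, the last holds). Time passes only in rows, so rows that repeat a pose let the fingers close. It gives the time, the measured TCP pose, the force, the opening and the grip force at its end, in the units of the state.
- status.get_obs(): the state, without advancing time (a new reading comes with each control period).
- grab_frame(name): name is "scene" or "top" or "wrist"; returns (picture, depth): 420x560x3 uint8, red, green, blue; 420x560 float32, m along the optical axis (not along the pixel's ray), 0 where there is no reading.
- camera_model(name): a dict with "K" (3x3 intrinsics, pixels), "rvec" (rotation vector, rad) and "tvec" (3), from world to camera coordinates, as OpenCV has them. Camera axes: x right, y down, z forward; pixel columns grow to the right and rows downward; lengths in m; the calibration is good to about 2 mm. A picture is of the moment at which its call begins: read the wrist's pose just before it. camera_model takes no time and is no camera call; for the wrist camera it gives the pose at the moment of the call.
- r.hand_in(): hands the job in; it is judged then, once.
The state is a dict: "clock": time; "joints": joint angles; "qvel": joint speeds; "tau": joint torques, N m; "tcp_pos": TCP position; "orientation": TCP orientation; "contact_force": force on the tool from outside, world axes, zero at the start; "moment": the same for the moment, N m; "grip_width": finger opening in m; "gripper_force": force on a finger pad.
Only numpy, scipy, OpenCV 4.12 (cv2) and the standard library are available. Lean on these libraries where they do the work, as an engineer would, in place of code of your own. Each camera call takes 0.05 s, during which the arm holds its last target. There are 200 camera calls.

### The job

Pick up the tall square aluminium power module and, holding it upright in the air about 80 mm in front of the inspection camera's lens with its terminal block at the height of the lens, turn it to show three sides squarely, in this order: the slotted side, then the side with the terminal block, then the label side. Hold each side still for at least half a second. Then set the module down standing upright in the shallow empty blue tray on the robot's left, without dropping it.

Things in the scene. Friction and masses are not known exactly. Their poses are not given: they have to be found in the camera images.
- module: Tall aluminium box on end, 40 x 40 x 110 mm, 0.25 kg; on the right, tallest of 3 (bystanders: squat 70 mm, broad finned 85 mm). Origin: centre of underside, z up. +x side: green terminal block, 12 mm proud, 29 to 55 mm up; +y: black cooling slots; -y: white label with black code; -x bare. Features centre 45 mm up: hold this level with the lens. Top 50 mm bare: grip it there across any two sides.
- lens (a point): Centre of the camera's front glass, 120 mm above the table: black tube 48 mm wide on a grey housing (64 mm wide, top at 154 mm), on a post, fixed beyond the middle of the bench. It looks level to the robot side, along this point's -x; z up. To show a side: module upright, centre line 100 mm out from the glass along -x (shown side then 80 mm off), that side facing the glass.
- tray: The empty blue plastic tray on the robot's left, fixed: 160 mm (its x) by 130 mm (its y) outside, 30 mm high, walls 4 mm, floor 4 mm thick. Origin: centre of its underside, z up.

How it is judged:
By the outcome, as a careful person would: the job done as asked, in the order asked, and still so for the second after the job is handed in, with the robot touching nothing.
It also fails if it takes over 54 s, if anything falls off the work surface, if the arm or the gripper's body presses on something with over 40 N, if the wrist force passes 120 N, or if a joint passes its speed limit or range.

## Working session

There is one attempt and no reset: what is moved stays moved. The work goes in short steps, Python scripts to look and compute and a shell command to move; the robot and the scene stay as the last step left them, time stands still between calls to the robot, and variables do not carry over. Pictures are saved under pics/ and viewed, at most 10 in all, crops included, and the job is handed in when it is done.

```bash
mkdir -p pics
cat > h.py <<'E'
import numpy as np, cv2
from scipy.spatial.transform import Rotation as R
from bench import status, grab_frame, camera_model, r
def cloud(name):
    m=camera_model(name); p,d=grab_frame(name)
    K=m["K"]; Rw=R.from_rotvec(np.ravel(m["rvec"])).as_matrix(); t=np.ravel(m["tvec"])
    v,u=np.mgrid[:420,:560]
    c=np.dstack([(u-K[0,2])/K[0,0]*d,(v-K[1,2])/K[1,1]*d,d])
    w=(c-t)@Rw; w[d==0]=np.nan
    return p,d,w
def save(n,p): cv2.imwrite(f"pics/{n}.png",p[...,::-1])
E
python3 - <<'E'
from h import *
for n in("top","scene"):
    p,d,w=cloud(n); save(n,p); np.savez(n,p=p,d=d,w=w)
    m=camera_model(n); print(n,-R.from_rotvec(np.ravel(m["rvec"])).as_matrix().T@np.ravel(m["tvec"]))
s=status.get_obs(); print(s["clock"],s["tcp_pos"],s["orientation"],R.from_rotvec(s["orientation"]).as_matrix().round(3),r.pinch_z,s["grip_width"])
E
```

```text
top [ 0.3519523  -0.01230783  1.20172567]
scene [ 1.24566379 -0.59230722  0.83588452]
0.1 [ 0.16607722 -0.65372524  0.23041687] [-3.11573210e+00 -3.89627204e-01  5.15751214e-04] [[ 0.969  0.246 -0.001]
 [ 0.246 -0.969  0.002]
 [-0.    -0.002 -1.   ]] 0.0187 0.08558144470425094
```

View pics/top.png

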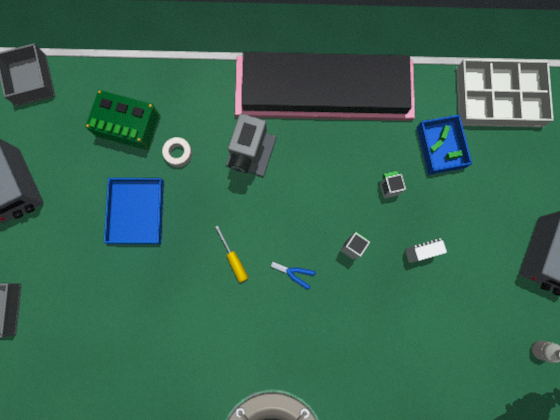

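View pics/scene.png

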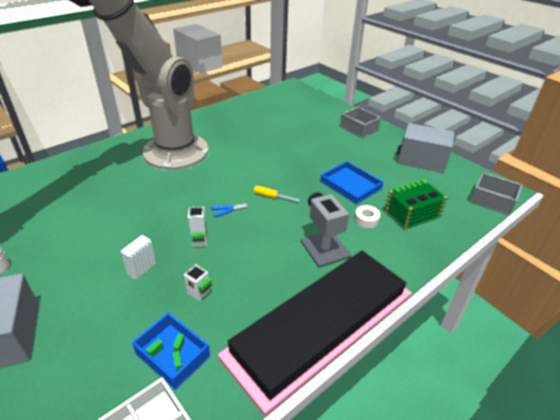

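Top view: three boxes at (395,185), (357,245) and the finned (428,250); camera at (248,140), empty tray at (134,211). Scene view: boxes at (197,225) and (198,282). Next I'll measure them.

Run:
```python
from h import *
T=np.load("top.npz"); w=T["w"]; p=T["p"]
z=w[...,2]
def box(mask,n):
    pts=w[mask][:,:2]; 
    q=cv2.minAreaRect((pts*1000).astype(np.float32)); print(n,mask.sum(),"z",np.nanmedian(w[mask][:,2]).round(4),[np.round(x,1) for x in q], "mean",pts.mean(0).round(4))
m=np.zeros((420,560),np.uint8)
m[(z>.05)&(z<.17)]=1
N,L,st,c=cv2.connectedComponentsWithStats(m)
for i in range(1,N):
    if st[i,4]>60:
        k=L==i; zt=np.nanpercentile(z[k],90); print(st[i]); box(k&(abs(z-zt)<.008),"top")
hsv=cv2.cvtColor(p,cv2.COLOR_RGB2HSV)
b=cv2.inRange(hsv,(105,120,60),(130,255,255)); b[:,:95]=0;b[:,175:]=0
print("tray z",np.nanpercentile(z[b>0],[5,50,95]).round(4)); box((b>0)&(z>.024),"tray rim"); box((b>0),"tray all")
S=np.load("scene.npz");P=S["p"];W=S["w"]
save("crops",np.hstack([cv2.resize(P[190:310,110:230],(400,400),interpolation=2),cv2.resize(P[180:270,290:380],(400,400),interpolation=2)]))
g=cv2.inRange(cv2.cvtColor(P,cv2.COLOR_RGB2HSV),(50,170,110),(75,255,255)); g[:, :180]=0;g[:,220:]=0;g[:200]=0;g[310:]=0
N,L,st,c=cv2.connectedComponentsWithStats(g)
for i in range(1,N):
    if st[i,4]>15: print("green",c[i],st[i,4],np.nanmedian(W[L==i],0).round(4))
```

```text
[  0  43  45  55 527]
top 414 z 0.0589 [array([880.4, 640.1]), array([126.2, 102.9]), np.float64(17.1)] mean [0.8749 0.6319]
[ 241   51  170   59 9209]
top 8894 z 0.0641 [array([ 871. , -119.7]), array([420.5, 143.9]), np.float64(90.0)] mean [ 0.8693 -0.1188]
[  85   89   70   56 2518]
top 1140 z 0.0816 [array([759.7, 379.3]), array([140.3, 100.2]), np.float64(76.4)] mean [0.7556 0.3799]
[ 227  113   39   60 1598]
top 1096 z 0.1524 [array([681.9,  71.4]), array([ 63.9, 120.1]), np.float64(73.4)] mean [0.6937 0.0673]
[   0  139   35   78 1545]
top 719 z 0.1097 [array([606.9, 604.5]), array([144.2,  48.8]), np.float64(7.0)] mean [0.5866 0.6081]
[384 170  21  24 378]
top 283 z 0.0702 [array([ 609. , -283.5]), array([40.6, 41.5]), np.float64(14.3)] mean [ 0.6085 -0.2834]
[ 528  211   32   77 1542]
top 690 z 0.1095 [array([ 460.7, -626.1]), array([ 42.7, 155.7]), np.float64(84.5)] mean [ 0.4379 -0.6289]
[342 231  27  27 411]
top 322 z 0.1104 [array([ 457.8, -185.6]), array([39.8, 40.8]), np.float64(56.4)] mean [ 0.4577 -0.1853]
[410 238  36  23 524]
top 428 z 0.0849 [array([ 451.8, -356.5]), array([36. , 70.8]), np.float64(16.5)] mean [ 0.4499 -0.3568]
[  0 283  11  54 246]
top 185 z 0.0592 [array([301. , 611.6]), array([118.1,  16. ]), np.float64(4.6)] mean [0.3044 0.6114]
[541 342  19  20 306]
top 40 z 0.0888 [array([ 223.5, -631.7]), array([10. , 20.4]), np.float64(76.7)] mean [ 0.223  -0.6316]
tray z [0.0004 0.0049 0.0296]
tray rim 418 z 0.0291 [array([539.3, 346.1]), array([158.6, 130. ]), np.float64(0.5)] mean [0.5348 0.3422]
tray all 3699 z 0.0049 [array([539.2, 345.6]), array([157.3, 128.8]), np.float64(1.8)] mean [nan nan]
green [197.41176471 234.29411765] 17 [ 0.4836 -0.2017  0.0536]
green [204.08823529 282.79411765] 34 [ 0.6349 -0.2787  0.0528]
```

View pics/crops.png

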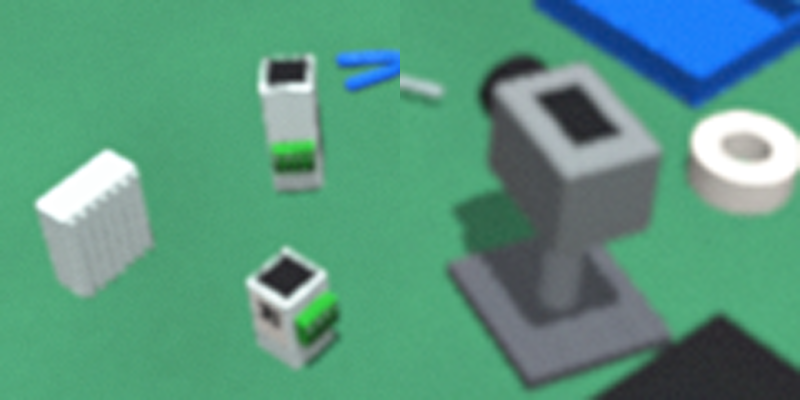

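Left crop: the tall module's terminal block faces away from the robot. Right crop: the lens tube points toward the robot. I'll refine the lens axis and work out the first move.

```bash
cat >> h.py <<'E'
def delta(pos,yaw):
    "shift/turn to TCP pos (m), tool y at world yaw (deg), tool down"
    s=status.get_obs(); R0=R.from_rotvec(s["orientation"])
    a=np.radians(yaw); y=np.array([np.cos(a),np.sin(a),0]); z=np.array([0,0,-1.])
    Rt=R.from_matrix(np.c_[np.cross(y,z),y,z])
    print("delta",(R0.inv()*Rt).as_rotvec().round(3),(R0.inv().apply(np.array(pos)-s["tcp_pos"])*1000).round(1))
E
python3 - <<'E'
from h import *
for n in("top","scene"):
    T=np.load(n+".npz"); w=T["w"].reshape(-1,3)
    near=np.hypot(w[:,0]-.68,w[:,1]-.07)<.11
    h=w[near&(w[:,2]>.149)&(w[:,2]<.16)]
    q=cv2.minAreaRect((h[:,:2]*1000).astype(np.float32)); print(n,[np.round(x,1) for x in q],h[:,2].mean().round(4))
    for yaw in (-16.6,-17.5,-15.5):
        e=np.array([np.cos(np.radians(yaw)),np.sin(np.radians(yaw))]); l=np.array([-e[1],e[0]])
        t=w[near&(w[:,2]>.1)&(w[:,2]<.146)]; a=t[:,:2]@e; f=t[a<a.min()+.03]
        hb=h[:,:2]@l
        print(yaw,"front",np.percentile(a,[0,1,5]).round(4),"tube lat",np.ptp(f[:,:2]@l).round(4),((f[:,:2]@l).min()/2+(f[:,:2]@l).max()/2).round(4),"house lat",hb.min().round(4),hb.max().round(4), ((hb.min()+hb.max())/2).round(4))
delta([.458,-.186,.23],-33.6)
E
```

```text
top [array([695.2,  67.4]), array([63.6, 89.9]), np.float64(73.2)] 0.1528
-16.6 front [0.5706 0.5714 0.5719] tube lat 0.0473 0.2628 house lat 0.2313 0.2951 0.2632
-17.5 front [0.5664 0.5671 0.5677] tube lat 0.0476 0.272 house lat 0.2411 0.3055 0.2733
-15.5 front [0.5755 0.5762 0.5768] tube lat 0.0472 0.2516 house lat 0.2184 0.2831 0.2508
scene [array([696.8,  65.3]), array([62.2, 91.1]), np.float64(74.1)] 0.1509
-16.6 front [0.5722 0.5747 0.5797] tube lat 0.0398 0.2578 house lat 0.2302 0.2927 0.2614
-17.5 front [0.5681 0.5705 0.5756] tube lat 0.0398 0.267 house lat 0.2398 0.3032 0.2715
-15.5 front [0.577  0.5795 0.5842] tube lat 0.0398 0.2465 house lat 0.2177 0.2802 0.249
delta [-0.002 -0.    -0.736] [ 398.1 -381.4    1. ]
```

```bash
python3 -m creep '0 0 -0.736 398 -381.4 1 1;0 0 -0.736 398 -381.4 1 1;0 0 -0.736 398 -381.4 1 1;0 0 -0.736 398 -381.4 1 1;0 0 -0.736 398 -381.4 1 1;0 0 -0.736 398 -381.4 1 1;0 0 -0.736 398 -381.4 1 1;0 0 -0.736 398 -381.4 1 1;0 0 -0.736 398 -381.4 1 1;0 0 -0.736 398 -381.4 1 1'
python3 -m creep '0 0 0 0 0 0 1;0 0 0 0 0 0 1'
python3 - <<'E'
from h import *
p,d,w=cloud("wrist"); save("wrist1",p)
k=(abs(w[...,2]-.110)<.006)&(np.hypot(w[...,0]-.458,w[...,1]+.186)<.05)
q=cv2.minAreaRect((w[k][:,:2]*1000).astype(np.float32)); print(k.sum(),[np.round(x,1) for x in q],np.nanmedian(w[k][:,2]))
s=status.get_obs(); print(s["clock"],s["joints"].round(3) if hasattr(s["joints"],"round") else s["joints"])
delta([.458,-.186,.085-.0187],-33.6)
E
```

```text
clock: 1.35
tcp_pos: [0.46, -0.1822, 0.2304]
orientation: [-2.762, -1.496, -0.002]
contact_force: [-0.4, 0.0, -0.6]
grip_width: 0.0849
gripper_force: 0.0
clock: 1.6
tcp_pos: [0.4571, -0.1881, 0.2301]
orientation: [-2.77, -1.481, 0.001]
contact_force: [-0.6, -0.1, -0.1]
grip_width: 0.0852
gripper_force: 0.0
2699 [array([ 457.3, -184.7]), array([40.2, 40. ]), np.float64(56.8)] 0.10995702386067072
1.65 [ 0.628  0.21  -0.414  1.956  0.101  0.996 -0.422]
delta [-0.     0.001 -0.002] [  2.2  -0.4 163.8]
```

View pics/wrist1.png

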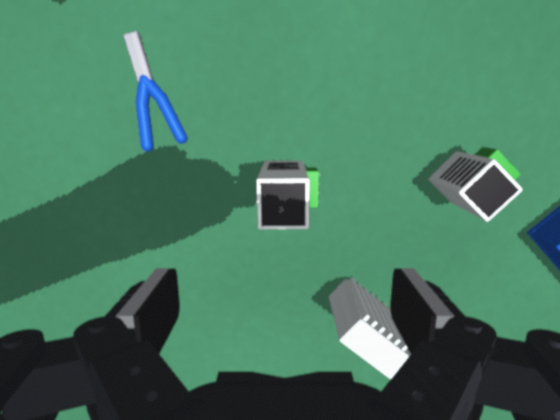

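Wrist view: module centred at (283,200), terminal block on its right (312,188), slots towards the picture top — that matches yaw −33°. Descending and gripping.

```bash
python3 -m creep '0 0 -0.009 2.9 -1.7 50 1;0 0 -0.009 2.9 -1.7 90 1;0 0 -0.009 2.9 -1.7 125 1;0 0 -0.009 2.9 -1.7 150 1;0 0 -0.009 2.9 -1.7 162 1;0 0 -0.009 2.9 -1.7 162 1;0 0 -0.009 2.9 -1.7 162 1' 50
python3 -m creep '0 0 0 0 0 0 -1;0 0 0 0 0 0 -1;0 0 0 0 0 0 -1;0 0 0 0 0 0 -1;0 0 0 0 0 0 -1;0 0 0 0 0 0 -1;0 0 0 0 0 0 -1;0 0 0 0 0 0 -1' 50
python3 - <<'E'
from h import *
s=status.get_obs(); print(s["clock"],s["tcp_pos"])
delta([.4573,-.1847,.068],-33.2)
E
```

```text
clock: 2.52
tcp_pos: [0.4589, -0.1837, 0.0693]
orientation: [2.761, 1.496, 0.002]
contact_force: [0.5, 0.2, 0.8]
grip_width: 0.0856
gripper_force: 0.0
clock: 3.52
tcp_pos: [0.4587, -0.1834, 0.0688]
orientation: [2.761, 1.497, 0.001]
contact_force: [-0.9, -0.6, 6.1]
grip_width: 0.0396
gripper_force: 51.2
3.525 [ 0.45872417 -0.18337937  0.06882856]
delta [ 0.001 -0.     0.002] [-1.9 -0.5  0.8]
```

```bash
python3 -m creep '0 0 0 0 0 -20 -1;0 0 0 0 0 -50 -1;0 0 0 0 0 -75 -1;0 0 0 0 0 -75 -1;0 0 0 0 0 -75 -1'
python3 - <<'E'
from h import *
p,d,w=cloud("wrist"); save("wrist2",p)
k=(abs(w[...,2]-.185)<.006)&(np.hypot(w[...,0]-.458,w[...,1]+.186)<.05)
s=status.get_obs()
print(k.sum(),w[k].mean(0) if k.any() else 0)
if k.any():
    q=cv2.minAreaRect((w[k][:,:2]*1000).astype(np.float32)); print([np.round(x,1) for x in q]); R0=R.from_rotvec(s["orientation"]); print("module centre in tool mm",R0.inv().apply(np.r_[np.array(q[0])/1000,s["tcp_pos"][2]]-s["tcp_pos"])*1000)
delta([.5265,.1175,.1438],-106.6)
E
```

```text
clock: 4.15
tcp_pos: [0.4572, -0.1831, 0.1421]
orientation: [-2.761, -1.497, 0.002]
contact_force: [-0.8, -0.3, -3.2]
grip_width: 0.0396
gripper_force: 51.7
13992 [ 0.45958628 -0.17954817  0.18353535]
[array([ 459.6, -183.6]), array([36.1, 95.3]), np.float64(57.1)]
module centre in tool mm [ 0.77246093  2.41150629 -0.0064538 ]
delta [-0.002  0.002  1.283] [ 289.7 -105.8   -1.8]
```

View pics/wrist2.png

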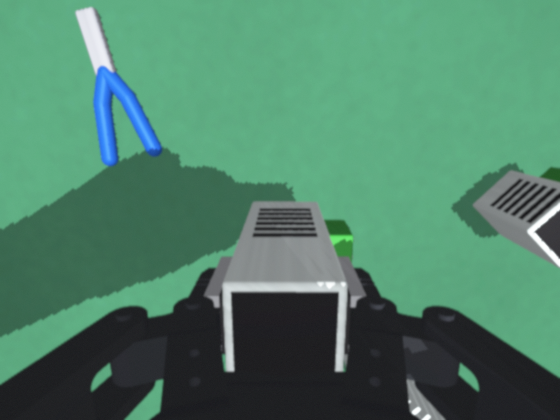

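Held upright, slots side towards the wrist camera at (285,222), terminal block at (340,240). Going to the first show pose.

```bash
python3 -m creep '0 0 0.1 20 -8 0 -1;0 0 0.25 55 -20 -1 -1;0 0 0.42 95 -34 -1 -1;0 0 0.6 135 -49 -1 -1;0 0 0.78 175 -64 -1 -1;0 0 0.95 215 -78 -2 -1;0 0 1.11 250 -91 -2 -1;0 0 1.22 275 -100 -2 -1;0 0 1.283 290 -106 -2 -1;0 0 1.283 290 -106 -2 -1'
python3 -m creep '0 0 0 0 0 0 -1;0 0 0 0 0 0 -1'
python3 - <<'E'
from h import *
s=status.get_obs(); print(s["clock"],s["tcp_pos"])
p,d,w=cloud("wrist"); save("wrist3",p)
delta([.528,.117,.1438],-106.6)
E
```

```text
clock: 5.45
tcp_pos: [0.5268, 0.1191, 0.1439]
orientation: [3.109, -0.447, -0.003]
contact_force: [-0.6, -0.2, -2.9]
grip_width: 0.0394
gripper_force: 51.5
clock: 5.7
tcp_pos: [0.5273, 0.1162, 0.1449]
orientation: [3.108, -0.454, -0.001]
contact_force: [1.0, -0.3, -3.0]
grip_width: 0.0393
gripper_force: 51.5
5.7 [0.52733599 0.11624655 0.14491023]
delta [ 0.001  0.    -0.001] [ 0.4 -0.7  1.3]
```

View pics/wrist3.png

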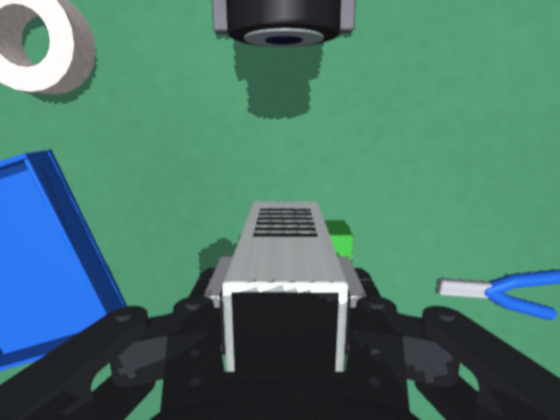

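Lens at (283,38) squarely opposite the slotted side (285,222). Holding, while checking the lens position from close up.

```bash
python3 -m creep '0 0 0 0 0 1 -1;0 0 0 0 0 1 -1;0 0 0 0 0 1 -1;0 0 0 0 0 1 -1;0 0 0 0 0 1 -1;0 0 0 0 0 1 -1;0 0 0 0 0 1 -1;0 0 0 0 0 1 -1'
python3 - <<'E'
from h import *
p,d,w=cloud("wrist"); s=status.get_obs()
e=np.array([.9583,-.2857]); l=np.array([.2857,.9583])
q=w.reshape(-1,3); f=q[(np.hypot(q[:,0]-.63,q[:,1]-.087)<.04)&(q[:,2]>.095)&(q[:,2]<.146)]
a=f[:,:2]@e; t=f[a<a.min()+.012]; b=t[:,:2]@l
print("front",np.percentile(a,[1,5,20]).round(4),"lat",b.min().round(4),b.max().round(4),"top z",t[:,2].max().round(4),"tcp",s["tcp_pos"],s["tcp_pos"][:2]@e,s["tcp_pos"][:2]@l)
print(s["joints"])
delta([.5263,.1165,.1438],-16.6)
E
```

```text
clock: 6.75
tcp_pos: [0.5276, 0.1176, 0.1443]
orientation: [3.109, -0.453, 0.0]
contact_force: [-0.5, 0.3, -3.5]
grip_width: 0.0395
gripper_force: 51.5
front [0.5702 0.5706 0.5712] lat 0.2397 0.2876 top z 0.1452 tcp [0.52759796 0.11763591 0.14429595] 0.47198854418868164 0.2634652338715654
[-0.1245104   0.37526293 -0.25853976  1.94605904  0.12672091  0.83569085
 -2.31100765]
delta [ 0.    0.   -1.57] [-0.9  1.5  0.5]
```

```bash
python3 -m creep '0 0 -0.1 0 0 0 -1;0 0 -0.28 0 0 0 -1;0 0 -0.46 0 0 0 -1;0 0 -0.64 0 1 0 -1;0 0 -0.82 0 1 0 -1;0 0 -1 0 1 0 -1;0 0 -1.18 0 1 0 -1;0 0 -1.36 -1 1 0 -1;0 0 -1.5 -1 1 0 -1;0 0 -1.57 -1 1 0 -1'
python3 -m creep '0 0 0 0 0 0 -1;0 0 0 0 0 0 -1;0 0 0 0 0 0 -1'
python3 - <<'E'
from h import *
p,d,w=cloud("wrist"); save("wrist4",p)
delta([.5263,.1175,.1438],-16.6)
E
```

```text
clock: 8.05
tcp_pos: [0.5264, 0.1167, 0.1443]
orientation: [-2.517, -1.88, 0.0]
contact_force: [0.4, -0.6, -4.0]
grip_width: 0.0394
gripper_force: 51.5
clock: 8.43
tcp_pos: [0.5264, 0.117, 0.1443]
orientation: [2.52, 1.876, 0.0]
contact_force: [-0.0, 1.0, -3.0]
grip_width: 0.0395
gripper_force: 51.5
delta [ 0.     0.    -0.001] [ 0.4 -0.2  0.5]
```

View pics/wrist4.png

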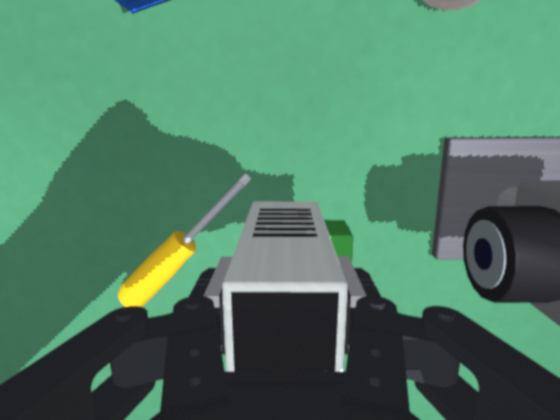

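The lens at (485,253) now faces the terminal block side (340,240). I'll hold here, then turn to the label side.

```bash
python3 -m creep '0 0 0 0 0 0 -1;0 0 0 0 0 0 -1;0 0 0 0 0 0 -1;0 0 0 0 0 0 -1;0 0 0 0 0 0 -1;0 0 0 0 0 0 -1;0 0 0 0 0 0 -1'
python3 -m creep '0 0 -0.1 0 0 0 -1;0 0 -0.28 0 0 0 -1;0 0 -0.46 0 0 0 -1;0 0 -0.64 0 0 0 -1;0 0 -0.82 0 0 0 -1;0 0 -1 0 0 0 -1;0 0 -1.18 0 0 0 -1;0 0 -1.36 0 0 0 -1;0 0 -1.5 0 0 0 -1;0 0 -1.57 0 0 0 -1'
python3 -m creep '0 0 0 0 0 0 -1;0 0 0 0 0 0 -1;0 0 0 0 0 0 -1'
python3 - <<'E'
from h import *
p,d,w=cloud("scene"); save("scene5",cv2.resize(p[130:290,210:420],(788,600),interpolation=2))
delta([.5260,.1177,.1438],73.4)
E
```

```text
clock: 9.35
tcp_pos: [0.5264, 0.117, 0.1443]
orientation: [2.519, 1.877, -0.0]
contact_force: [1.0, 0.3, -3.4]
grip_width: 0.0392
gripper_force: 51.5
clock: 10.6
tcp_pos: [0.5264, 0.1167, 0.1442]
orientation: [-0.451, -3.109, -0.0]
contact_force: [-0.1, 1.3, -3.1]
grip_width: 0.0394
gripper_force: 51.6
clock: 10.98
tcp_pos: [0.5264, 0.117, 0.1444]
orientation: [0.456, 3.108, -0.0]
contact_force: [0.0, 0.3, -3.8]
grip_width: 0.0397
gripper_force: 51.5
delta [-0.     0.    -0.002] [0.6 0.6 0.6]
```

View pics/scene5.png

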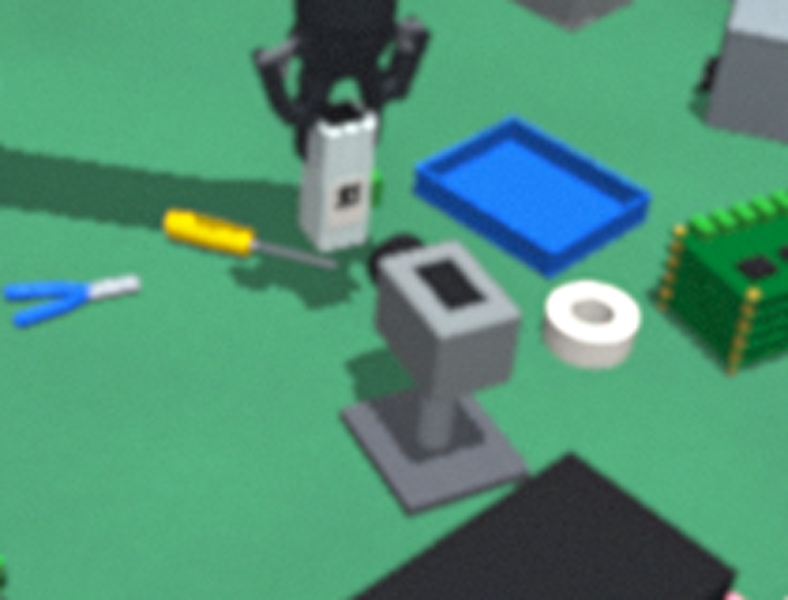

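Label code at (347,195) faces the lens. I'll hold, then carry the module over the tray.

```bash
python3 -m creep '0 0 0 0 0 0 -1;0 0 0 0 0 0 -1;0 0 0 0 0 0 -1;0 0 0 0 0 0 -1;0 0 0 0 0 0 -1;0 0 0 0 0 0 -1;0 0 0 0 0 0 -1'
python3 - <<'E'
from h import *
delta([.539,.346,.144],90)
E
```

```text
clock: 11.9
tcp_pos: [0.5264, 0.117, 0.1443]
orientation: [-0.455, -3.108, 0.0]
contact_force: [0.6, 0.2, -3.6]
grip_width: 0.039
gripper_force: 51.5
delta [-0.    -0.    -0.291] [ 53.6 223.    0.3]
```

```bash
python3 -m creep '0 0 -0.03 4 18 0 -1;0 0 -0.08 13 55 0 -1;0 0 -0.14 23 96 0 -1;0 0 -0.2 33 137 0 -1;0 0 -0.25 43 178 0 -1;0 0 -0.28 50 207 0 -1;0 0 -0.29 53.6 223 0 -1;0 0 -0.29 53.6 223 0 -1;0 0 -0.29 53.6 223 0 -1'
python3 - <<'E'
from h import *
T=np.load("top.npz"); p=T["p"]
q,d,w=cloud("wrist")
b=cv2.inRange(cv2.cvtColor(q,cv2.COLOR_RGB2HSV),(105,120,40),(130,255,255))>0
print("blue x,y,z pct",np.nanpercentile(w[b],[1,50,99],axis=0).round(3))
delta([.539,.346,.0735],90)
E
```

```text
clock: 13.02
tcp_pos: [0.5393, 0.3445, 0.144]
orientation: [-0.004, -3.142, 0.003]
contact_force: [0.5, 0.0, -4.5]
grip_width: 0.0394
gripper_force: 51.5
blue x,y,z pct [[0.46  0.284 0.002]
 [0.501 0.364 0.004]
 [0.589 0.412 0.031]]
delta [-0.002  0.    -0.003] [ 0.5  1.9 70.5]
```

```bash
python3 -m creep '0 0 0 0 0 15 -1;0 0 0 0 0 35 -1;0 0 0 0 0 52 -1;0 0 0 0 0 63 -1;0 0 0 0 0 67 -1;0 0 0 0 0 69 -1;0 0 0 0 0 69 -1;0 0 0 0 0 69 -1'
python3 -m creep '0 0 0 0 0 1 -1;0 0 0 0 0 1 -1;0 0 0 0 0 1 -1'
```

```text
clock: 14.08
tcp_pos: [0.5392, 0.3462, 0.0759]
orientation: [0.001, 3.141, 0.001]
contact_force: [0.6, -0.5, -2.9]
grip_width: 0.0393
gripper_force: 51.7
clock: 14.45
tcp_pos: [0.539, 0.346, 0.0744]
orientation: [0.001, 3.141, 0.0]
contact_force: [-0.1, 0.9, -2.8]
grip_width: 0.0392
gripper_force: 51.7
```

```bash
python3 -m creep '0 0 0 0 0 1 -1;0 0 0 0 0 1 -1;0 0 0 0 0 1 -1'
python3 -m creep '0 0 0 0 0 0.7 -1;0 0 0 0 0 0.7 -1;0 0 0 0 0 0.7 -1'
```

```text
clock: 14.82
tcp_pos: [0.5389, 0.346, 0.0733]
orientation: [-0.001, -3.142, 0.0]
contact_force: [-0.2, 0.3, -3.2]
grip_width: 0.0395
gripper_force: 51.7
clock: 15.2
tcp_pos: [0.539, 0.3461, 0.073]
orientation: [0.001, 3.141, 0.0]
contact_force: [-0.9, -0.9, 1.5]
grip_width: 0.0397
gripper_force: 51.9
```

Touchdown (force rises from −3 to +1.5 N). Releasing gently and rising.

```bash
python3 -m creep '0 0 0 0 0 0 0.2;0 0 0 0 0 0 0.3;0 0 0 0 0 0 0.5;0 0 0 0 0 0 1;0 0 0 0 0 0 1;0 0 0 0 0 0 1;0 0 0 0 0 0 1;0 0 0 0 0 0 1' 20
python3 -m creep '0 0 0 0 0 -10 1;0 0 0 0 0 -30 1;0 0 0 0 0 -70 1;0 0 0 0 0 -110 1;0 0 0 0 0 -150 1;0 0 0 0 0 -150 1;0 0 0 0 0 -150 1'
python3 - <<'E'
from h import *
p,d,w=cloud("wrist"); save("wrist6",p)
k=(abs(w[...,2]-.114)<.006)&(np.hypot(w[...,0]-.539,w[...,1]-.346)<.05)
q=cv2.minAreaRect((w[k][:,:2]*1000).astype(np.float32)); print(k.sum(),[np.round(x,1) for x in q],np.median(w[k][:,2]),np.ptp(np.percentile(w[k][:,2],[5,95])))
E
```

```text
clock: 16.2
tcp_pos: [0.539, 0.346, 0.0726]
orientation: [0.001, 3.142, -0.0]
contact_force: [0.3, -0.2, -0.2]
grip_width: 0.0858
gripper_force: 0.0
clock: 17.08
tcp_pos: [0.5389, 0.3458, 0.2232]
orientation: [0.001, 3.141, -0.0]
contact_force: [0.3, -0.3, -0.4]
grip_width: 0.0853
gripper_force: 0.0
2855 [array([541.9, 347.2]), array([40. , 40.3]), np.float64(88.7)] 0.113820808482189 0.0026860532259095904
```

View pics/wrist6.png

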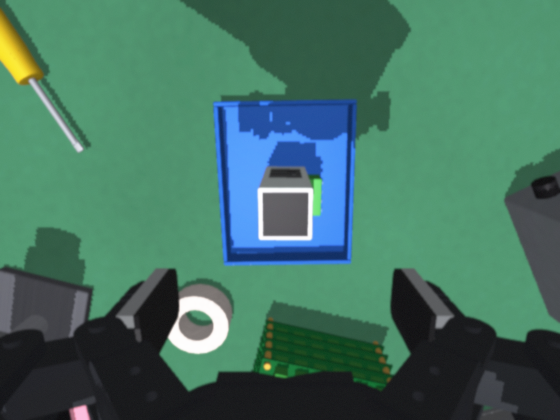

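The module's top, at (285,214), lies inside the tray. The measured top is level at z = 0.114, which is right for a module standing on the 4 mm floor, and the gripper is clear.

```bash
python3 -c "from bench import r; print(r.hand_in())"
```

```text
the job is handed in; nothing more can be done
None
```

I showed the module's slotted, terminal and label sides to the lens in that order, each held still for over half a second, then stood it upright in the blue tray and handed the job in at about 17 s.

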